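# Ready the haemoglobin photometer

### The arm

A 6-joint arm with a two-finger parallel gripper is mounted at the origin on a cart in front of the work surface, level with it; the furniture and walls round the work are solid. World frame = base frame: x ahead of the robot, y to its left, z up, the work surface at z = 0. Lengths are in m, angles in rad, forces in N, time in s.
With the tool pointing down it reaches from about 0.325 to 0.85 m from the base axis. Payload 15.5 kg.
Tool frame: the origin (TCP) lies between the finger pads, 19 mm behind the fingertips; this is the grasp point; z points along the fingers, y is the direction in which the jaws open and shut (so a half turn about z gives the same grasp; the last joint's range is limited). The gripper opens to 91 mm and grips with 3 to 60 N. Pads are 32 mm wide; open, the fingers measure 118 mm over their backs; the gripper's body (76 mm by 178 mm) begins 60 mm behind the grasp point.
Start: joints at [-1.343, 0.494, 1.345, -0, 1.302, -0.096], TCP at [0.198, -0.593, 0.233] pointing down, gripper open.
Joint ranges: [-2.91, 2.91], [-0.82, 2.16], [0.22, 2.67], [-1.22, 4.37], [0.12, 2.79], [-3.08, 3.08]. Speed limits (rad/s): [1.89, 1.89, 2.57, 3.01, 3.01, 3.01].

### API

Orientations are given as [roll, pitch, yaw] about the fixed x, y, z axes, in that order (R = Rz(yaw) Ry(pitch) Rx(roll)).
In Python, from rig import env gives the robot as it stands.
- The arm moves only by the shell command python3 -m inch 'ROWS'. ROWS is JSON, a list of rows, each an object of numbers: "ax", "ay", "az": the turn, a rotation vector about the tool's x, y, z as a fraction of full scale; "dx", "dy", "dz": the shift along the tool's x, y, z as a fraction of full scale; "grip": the closure, from 0 (fully open) to 1 (shut). A call has 1 to 10 rows; each row is the pose to reach, as a shift and turn from the pose measured when the call began, along the tool's axes at that moment; what a row does not reach only later rows make up. Full scale, the value 1, is 0.3 m for a shift and pi/2 rad for a turn. A row lasts 1/10 s, in which the tool goes at most 50 mm and 8.59 degrees, less where a joint would pass 70% of its speed; a pose out of reach is approached as far as the arm can. A call with a number of a shift or a turn outside -1 to 1 is refused whole. A call with a gripper value outside its range is refused whole. The fingers move at their own pace and stop on an object; the grip force is fixed at half the most. Time passes only in rows, so rows that repeat a pose let the fingers close. It gives the time, the measured TCP pose, the force and the opening at its end, in the units of the state.
- env.state(): the state, without advancing time (a new reading comes with each control period).
- env.snapshot(name): name is "scene" or "top" or "wrist"; returns the picture (480x640x3 uint8, red, green, blue); there is no depth.
- env.calibration(name): a dict with "camera_matrix" (3x3 intrinsics, pixels), "R" (3x3) and "t" (3): a world point X has camera coordinates R X + t. Camera axes: x right, y down, z forward; pixel columns grow to the right and rows downward; lengths in m; the calibration is good to about 2 mm. A picture is of the moment at which its call begins: read the wrist's pose just before it. calibration takes no time and is no camera call; for the wrist camera it gives the pose at the moment of the call.
- env.finish_job(): hands the job in, once; it reports no verdict.
The state is a dict: "time": time; "joint_positions": joint angles; "qd": joint speeds; "joint_efforts": joint torques, N m; "tcp_pos": TCP position; "orientation": TCP orientation; "contact_force": force on the tool from outside, world axes, zero at the start; "wrist_torque": the same for the moment, N m; "finger_gap": finger opening in m.
Only numpy, scipy, OpenCV 4.12 (cv2) and the standard library are available. Lean on these libraries where they do the work, as an engineer would, in place of code of your own. Each camera call takes 0.05 s, during which the arm holds its last target. There are 200 camera calls.

### The job

Get the bench photometer ready for a reading: turn the filter selector knob clockwise until its pointer rests in the click marked with the triangle, and push the cuvette slide on the right side of the instrument fully home, past its snap, against its stop. Do not shift the tally counter, the petri dish or the forceps lying beside the instrument.

Things in the scene. Friction and masses are not known exactly. Their poses are not given: they have to be found in the camera images.
- photometer: Cream bench photometer, 230 deep (x) x 220 wide (y) x 95 mm high, fixed. Origin: centre of its underside; x points to its back, y to its left, z up. Its dark front panel slopes 25.6 degrees, from 40 mm height at the front lip to 95 mm at mid depth: knob on the left half, display and three flat keys on the right half. The cuvette slide comes out of the right side (-y).
- selector: Black filter knob; origin on its axis, at the panel; z along the axis, away from the panel; x towards the pointer. Eight clicks 30 degrees apart, an end stop just beyond the first and the last; it springs into the nearest click (0.2 to 0.25 N m to pass one). Starts in (rarely perched between) the first four clicks counted clockwise. White ticks mark the clicks; a white triangle the seventh.
- selector_grip (a point): Middle of the knob's top, on its axis, 31 mm above the panel; axes as selector. Round skirt 43 mm across, 9 mm high; on it a grip bar 12 mm thick (y), 38 mm long (x), from 9 to 31 mm above the panel. With the TCP here and the tool along -z the fingertips reach down the bar's flats to 12 mm above the panel. The panel is flat for 50 mm round the axis.
- pointer_tip (a point): Tip of the knob's pointer, the small nose with a white line at one end of the grip bar: 25 mm from the axis, 9 mm above the panel. It turns with the knob.
- triangle_mark (a point): Where the pointer tip is when the knob rests in the click marked with the white triangle (the seventh clockwise, last but one): 25 mm from the knob's axis, 9 mm above the panel. The triangle itself is printed on the panel 10 mm farther out.
- cuvette_slide: Grey tray, 34 mm wide (x), 6 mm thick, its underside 41 mm above the worktop, with a clear microcuvette lying in it. Slides straight along the photometer's y (in = +y) and starts pulled out 30 to 55 mm. It drags lightly (1 to 2 N) until about 12 mm before home, where a snap takes about 6 N more, then stops hard at home. Origin: on its centre line, level with the side wall when home.
- fin (a point): Middle of the outer face of the upright fin at the slide's outer end, 59 mm above the worktop; axes parallel to the photometer's. The fin is 38 mm wide (x), 10 mm thick (y) and stands from 41 to 71 mm above the worktop.
- fin_home (a point): Where fin is when the slide is fully home: 38 mm outside the right side wall of the photometer.
- counter: A round hand tally counter, 58 x 56 x 24 mm, lying loose to the right of the photometer, behind the slide. Origin at the centre of its underside.
- dish: A petri dish, 91 mm across and 16 mm high, standing loose to the right of the photometer, beyond and in front of the slide. Origin at the centre of its underside.
- tweezers: A pair of steel forceps, 131 x 15 x 10 mm, lying loose to the left of the photometer. Origin at the centre of its underside.

How it is judged:
By the outcome, as a careful person would: the job done as asked, in the order asked, and still so for the second after the job is handed in, with the robot touching nothing.
It also fails if it takes over 64 s, if anything falls off the work surface, if the arm or the gripper's body presses on something with over 40 N, if the wrist force passes 120 N, or if a joint passes its speed limit or range.

## Working session

There is one attempt and no reset: what is moved stays moved. The work goes in short steps, Python scripts to look and compute and a shell command to move; the robot and the scene stay as the last step left them, time stands still between calls to the robot, and variables do not carry over. Pictures are saved under pics/ and viewed, about 8 in all and at most 12, crops included, and the job is handed in when it is done.

```bash
ls; mkdir -p pics; python3 - <<'E'
from rig import env
import cv2,json
for n in ("scene","top"):
    im=env.snapshot(n); cv2.imwrite(f"pics/{n}0.png",im[:,:,::-1])
    c=env.calibration(n); print(n,c)
print(env.state())
E
```

```text
pics
scene {'camera_matrix': array([[447.51209854,   0.        , 330.47499344],
       [  0.        , 447.51209854, 239.21573797],
       [  0.        ,   0.        ,   1.        ]]), 'R': array([[-0.86471248, -0.5021611 ,  0.01032293],
       [-0.25638016,  0.42362215, -0.86880003],
       [ 0.43190455, -0.75390882, -0.4950555 ]]), 't': array([0.52171671, 0.21964378, 0.75583593])}
top {'camera_matrix': array([[515.83260629,   0.        , 330.34173965],
       [  0.        , 515.83260629, 245.05536144],
       [  0.        ,   0.        ,   1.        ]]), 'R': array([[ 0.02532611, -0.99937924,  0.02448941],
       [-0.98003557, -0.02965347, -0.19659845],
       [ 0.1972026 , -0.01902142, -0.98017821]]), 't': array([-0.02522576,  0.59862403,  0.99221292])}
{'time': 0.1, 'joint_positions': array([-1.34351332e+00,  4.94129865e-01,  1.34605184e+00,  1.85163864e-05,
        1.30248421e+00, -9.55095068e-02]), 'qd': array([ 0.00144021, -0.00075462, -0.00092497, -0.00101703,  0.00032316,
        0.00028999]), 'joint_efforts': array([ 7.23035328e-05, -8.80240703e+01, -3.82543480e+01,  7.06922030e-02,
        4.82180261e-02, -2.48991995e-05]), 'tcp_pos': array([ 0.1981935 , -0.5924187 ,  0.23219826]), 'orientation': array([-3.14052599e+00, -1.20118043e-04,  3.22787536e-01]), 'contact_force': array([0.43314293, 0.68417572, 0.12445007]), 'wrist_torque': array([-0.02362023,  0.01324591, -0.0608973 ]), 'finger_gap': 0.09115588450064677}
```

View pics/scene0.png

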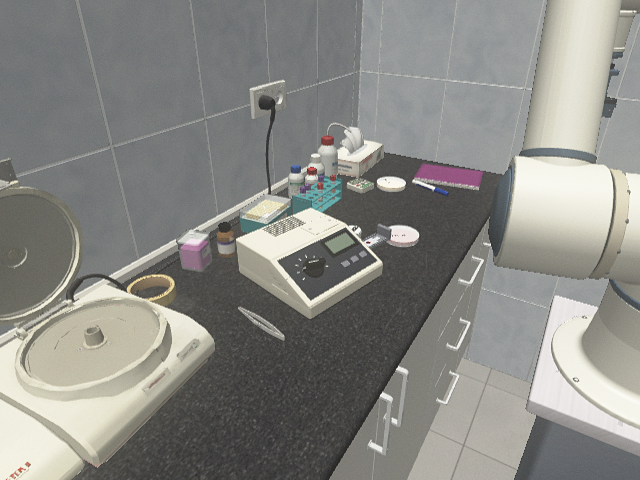

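View pics/top0.png

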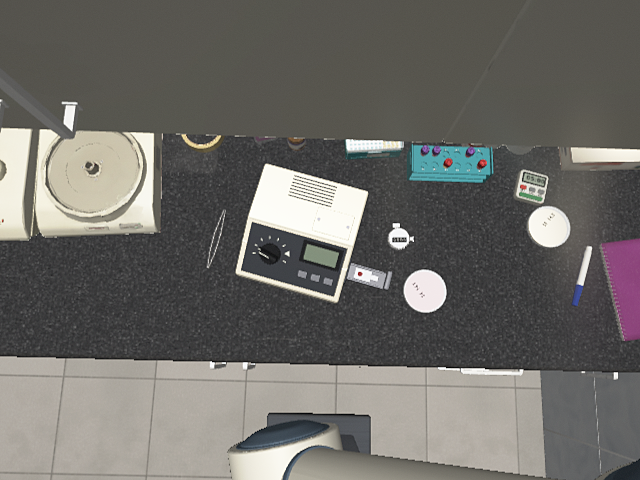

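The scene picture shows the photometer near (310,260). In the top picture its corners are near (267,164), (368,190), (337,301) and (236,272). The knob is near (269,253) and the slide fin near (388,281). I'll enlarge this area.

```bash
python3 - <<'E'
import cv2
im=cv2.imread("pics/top0.png")[155:315,225:425]
cv2.imwrite("pics/topcrop.png",cv2.resize(im,None,fx=3.75,fy=3.75,interpolation=cv2.INTER_CUBIC))
E
```

```text
(no output)
```

View pics/topcrop.png

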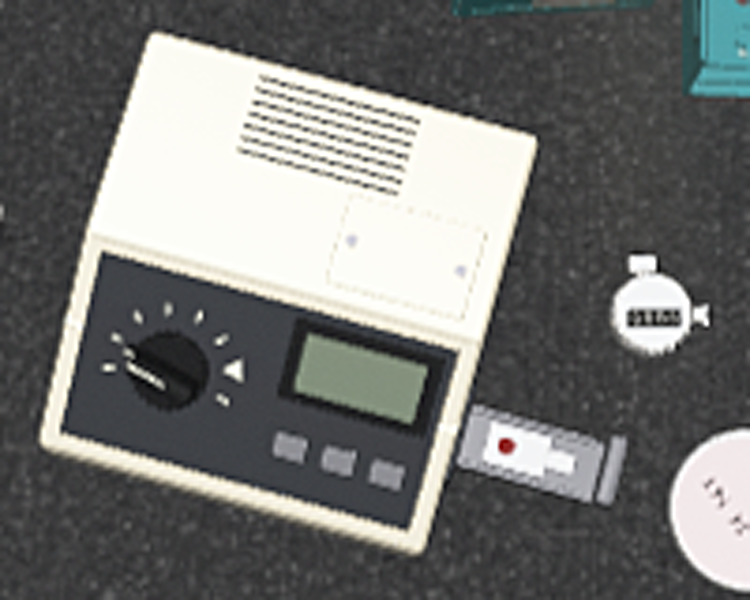

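The crop shows ticks 1 to 8 running from (109,368) over the top to (223,400), with the triangle at (234,370). The pointer is somewhere near click 1 or 2, and the fin top runs from (618,437) to (607,503). Next I fit the instrument pose.

```bash
cat > h.py <<'E'
import numpy as np, cv2
from rig import env
from scipy.spatial.transform import Rotation as Ro
from scipy.optimize import least_squares
def proj(c,X):
    p=(c["R"]@np.atleast_2d(X).T).T+c["t"]; p=p@c["camera_matrix"].T; return p[:,:2]/p[:,2:]
def ray(c,uv):
    d=c["R"].T@np.linalg.solve(c["camera_matrix"],[*uv,1]); return -c["R"].T@c["t"],d
def hit(c,uv,p0,n):
    o,d=ray(c,uv); return o+d*((p0-o)@n)/(d@n)
def T(x,y,yaw): 
    return lambda P: np.atleast_2d(P)@Ro.from_euler('z',yaw).as_matrix().T+[x,y,0]
def delta(p,Rt):
    """shift & rotvec in inch fractions from current pose to TCP p, rotation Rt"""
    s=env.state(); R=Ro.from_euler('xyz',s["orientation"])
    return R.inv().apply(p-s["tcp_pos"])/.3,(R.inv()*Rt).as_rotvec()/(np.pi/2)
E
python3 - <<'E'
from h import *
c=env.calibration("top")
f=lambda u:np.array([225,155])+np.atleast_2d(u)/3.75
M=np.array([[.115,.11,.095],[.115,-.11,.095],[0,.11,.095],[0,-.11,.095],[-.115,.11,.04],[-.115,-.11,.04]])
U=f([[152,33],[537,137],[95,238],[478,342],[42,442],[417,550]])
r=least_squares(lambda p:(proj(c,T(*p)(M))-U).ravel(),[.45,0,-.25]); print(r.x,r.fun.round(1))
x,y,w=r.x; Rb=Ro.from_euler('z',w)
th=np.arctan2(55,115); nb=np.array([-np.sin(th),0,np.cos(th)]); n=Rb.apply(nb)
p0=T(x,y,w)([-.115,0,.04])[0]
for u in [(168,372)]:
    k=hit(c,f(u)[0],p0+.009*n,n)-.009*n; kb=Rb.inv().apply(k-[x,y,0]); print("knob",k,kb)
ex=Rb.apply([np.cos(th),0,np.sin(th)]); ey=Rb.apply([0,1,0])
for u in [(109,368),(116,339),(138,316),(167,309),(199,315),(222,340),(234,370),(223,400)]:
    q=hit(c,f(u)[0],p0,n)-k; print(u,np.degrees(np.arctan2(q@ey,q@ex)).round(),np.linalg.norm(q).round(4))
z=np.array([0,0,1.])
for nm,u,h in [("finA",(626,438),.071),("finB",(612,503),.071),("counter",(651,314),.024),("dish",(748,510),.016)]:
    q=hit(c,f(u)[0],z*h,z); print(nm,q,Rb.inv().apply(q-[x,y,0]).round(4))
print("finhome",T(x,y,w)([0,-.148,.059]))
# body-top hold/dish from scene
E
```

```text
[ 0.61966841  0.05086659 -0.24830765] [-0.7 -1.1  1.3  0.1 -2.6 -2.9  2.1 -0.7 -1.9  1.9  1.7  2.4]
knob [0.57726933 0.11097312 0.06827923] [-0.0558707   0.04784289  0.06827923]
(109, 368) 106.0 0.0342
(116, 339) 78.0 0.0334
(138, 316) 47.0 0.0331
(167, 309) 18.0 0.0323
(199, 315) -13.0 0.0333
(222, 340) -45.0 0.032
(234, 370) -76.0 0.0339
(223, 400) -107.0 0.0325
finA [ 0.54596219 -0.13306317  0.071     ] [-0.0262 -0.1964  0.071 ]
finB [ 0.51094086 -0.12568014  0.071     ] [-0.062  -0.1979  0.071 ]
counter [ 0.6243477  -0.15378374  0.024     ] [ 0.0548 -0.1972  0.024 ]
dish [ 0.5155913  -0.20937493  0.016     ] [-0.0369 -0.2778  0.016 ]
finhome [[ 0.58329536 -0.09259421  0.059     ]]
```

```bash
cat >> h.py <<'E'
X0,Y0,W=.6197,.0509,-.2483
Rb=Ro.from_euler('z',W); th=np.arctan2(55,115)
ex=Rb.apply([np.cos(th),0,np.sin(th)]); ey=Rb.apply([0,1,0]); n=np.cross(ex,ey)
K=np.array([.5773,.1110,.0683])
def tool(a):  # tool y at panel angle a (deg), z into panel
    a=np.radians(a); y=np.cos(a)*ex+np.sin(a)*ey; z=-n
    return Ro.from_matrix(np.c_[np.cross(y,z),y,z])
E
python3 - <<'E'
from h import *
p=K+.15*n; print(p)
s=env.state()
print(delta((s["tcp_pos"]+p)/2,tool(15)))
R=tool(15)
print("2nd:",R.inv().apply((p-s["tcp_pos"])/2)/.3, R.as_euler('xyz'))
E
```

```text
[0.51456648 0.12690495 0.20362013]
(array([ 0.88034675, -0.96964348,  0.04877028]), array([-0.28357708,  0.10895802, -0.78910293]))
2nd: [1.20244796 0.50310903 0.13637314] [2.70883369 0.1119023  1.55967279]
```

```bash
python3 -m inch '[{"dx":0.15,"dy":-0.16,"az":-0.1},{"dx":0.3,"dy":-0.3,"az":-0.2},{"dx":0.45,"dy":-0.4,"az":-0.28},{"dx":0.6,"dy":-0.55,"az":-0.36},{"dx":0.75,"dy":-0.7,"az":-0.45},{"dx":0.88,"dy":-0.85,"az":-0.54},{"dx":0.98,"dy":-0.97,"az":-0.62},{"dx":0.98,"dy":-0.97,"az":-0.7},{"dx":0.98,"dy":-0.97,"az":-0.79},{"dx":0.98,"dy":-0.97,"az":-0.79}]'
python3 - <<'E'
from h import *
print(env.state()["joint_positions"]); print(delta(K+.15*n,tool(15)))
E
```

```text
[-1.34351332e+00  4.94129865e-01  1.34605184e+00  1.85163864e-05
  1.30248421e+00 -9.55095068e-02]
(array([ 1.76069351, -1.93928696,  0.09754056]), array([-0.28357708,  0.10895802, -0.78910293]))validation failed for argument at $[0]...
```

```bash
python3 -m inch '[{"ax":0,"ay":0,"az":-0.1,"dx":0.15,"dy":-0.16,"dz":0,"grip":0},{"ax":0,"ay":0,"az":-0.2,"dx":0.3,"dy":-0.3,"dz":0,"grip":0},{"ax":0,"ay":0,"az":-0.28,"dx":0.45,"dy":-0.4,"dz":0,"grip":0},{"ax":0,"ay":0,"az":-0.36,"dx":0.6,"dy":-0.55,"dz":0,"grip":0},{"ax":0,"ay":0,"az":-0.45,"dx":0.75,"dy":-0.7,"dz":0,"grip":0},{"ax":0,"ay":0,"az":-0.54,"dx":0.88,"dy":-0.85,"dz":0,"grip":0},{"ax":0,"ay":0,"az":-0.62,"dx":0.98,"dy":-0.97,"dz":0,"grip":0},{"ax":0,"ay":0,"az":-0.7,"dx":0.98,"dy":-0.97,"dz":0,"grip":0},{"ax":0,"ay":0,"az":-0.79,"dx":0.98,"dy":-0.97,"dz":0,"grip":0},{"ax":0,"ay":0,"az":-0.79,"dx":0.98,"dy":-0.97,"dz":0,"grip":0}]'
python3 - <<'E'
from h import *
print(env.state()["joint_positions"]); print(delta(K+.15*n,tool(15)))
E
```

```text
time: 1.1
tcp_pos: [0.3851, -0.2211, 0.2325]
orientation: [-3.141, -0.002, 1.57]
contact_force: [-0.1, -1.2, 0.3]
finger_gap: 0.0912
[-6.56562517e-01  2.40938550e-01  1.76787024e+00  1.03037319e-03
  1.13418182e+00 -6.56689629e-01]
(array([1.16014754, 0.43116091, 0.09784947]), array([-0.2751648 , -0.07261112, -0.00884448]))
```

```bash
python3 -m inch '[{"ax":0,"ay":0,"az":0,"dx":0.16,"dy":0.08,"dz":0,"grip":0},{"ax":-0.04,"ay":-0.01,"az":0,"dx":0.32,"dy":0.15,"dz":0,"grip":0},{"ax":-0.08,"ay":-0.02,"az":0,"dx":0.48,"dy":0.22,"dz":0,"grip":0},{"ax":-0.13,"ay":-0.03,"az":0,"dx":0.64,"dy":0.3,"dz":0.02,"grip":0},{"ax":-0.17,"ay":-0.04,"az":0,"dx":0.8,"dy":0.38,"dz":0.05,"grip":0},{"ax":-0.22,"ay":-0.05,"az":0,"dx":0.95,"dy":0.43,"dz":0.08,"grip":0},{"ax":-0.275,"ay":-0.07,"az":0,"dx":1.0,"dy":0.43,"dz":0.1,"grip":0},{"ax":-0.275,"ay":-0.073,"az":-0.01,"dx":1.0,"dy":0.43,"dz":0.1,"grip":0},{"ax":-0.275,"ay":-0.073,"az":-0.01,"dx":1.0,"dy":0.43,"dz":0.1,"grip":0}]'
python3 - <<'E'
from h import *
print(env.state()["joint_positions"]); print(delta(K+.15*n,tool(15)))
c=env.calibration("wrist"); im=env.snapshot("wrist"); cv2.imwrite("pics/w1.png",im[:,:,::-1])
print(proj(c,K+.009*n), c)
E
```

```text
time: 2.0
tcp_pos: [0.5137, 0.0793, 0.2021]
orientation: [2.71, 0.113, 1.561]
contact_force: [0.2, -0.0, 0.1]
finger_gap: 0.0912
[ 0.14462843  0.26485379  1.96735305 -0.33931751  0.51969909  0.3920287 ]
(array([ 0.15717467,  0.01074687, -0.02036782]), array([-0.00087891,  0.00014514,  0.00096459]))
[[325.36698175 174.02128192]] {'camera_matrix': array([[357.67298274,   0.        , 319.95376494],
       [  0.        , 357.67298274, 237.09770704],
       [  0.        ,   0.        ,   1.        ]]), 'R': array([[ 0.90900648,  0.03743344,  0.41509752],
       [-0.13257494, -0.91825835,  0.37312931],
       [ 0.39513428, -0.39420849, -0.82974006]]), 't': array([-0.55296052,  0.10022418,  0.16501418])}
```

View pics/w1.png

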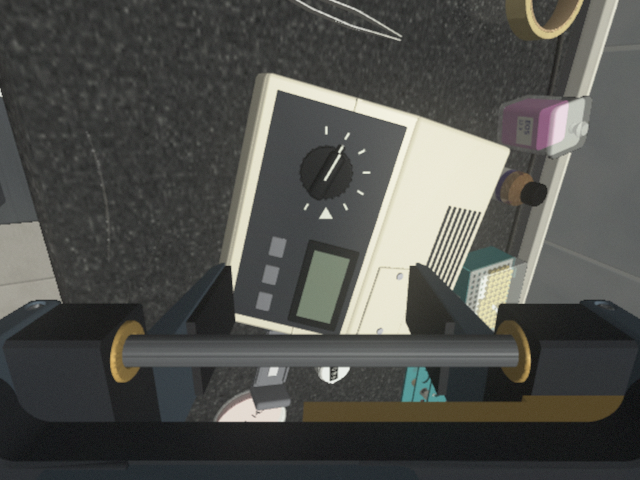

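The wrist picture shows the knob at (326,173), within 1 px of the prediction. The pointer tip is near (341,148), just short of tick 2 at (348,136), and the triangle is at (326,213). I'll compute the pointer angle.

```bash
python3 - <<'E'
from h import *
c=env.calibration("wrist")
for nm,u,h in [("tip",(341.5,148),.012),("centre",(326,174),.009),("t1",(326,130),0),("t2",(348,135.5),0),("tri",(326,213),0),("t8",(307,207),0)]:
    q=hit(c,u,K+h*n,n)-K; print(nm,np.degrees(np.arctan2(q@ey,q@ex)).round(1),(q@ex).round(4),(q@ey).round(4))
for a in (75,60,45): print(a, proj(c,K+.009*n+.025*(np.cos(np.radians(a))*ex+np.sin(np.radians(a))*ey)))
M=np.array([[-.115,.11,.04],[.115,.11,.095],[0,.11,.095]])
print(proj(c,T(X0,Y0,W)(M)))
im=cv2.imread("pics/w1.png")[110:235,255:400]
cv2.imwrite("pics/w1c.png",cv2.resize(im,None,fx=4,fy=4,interpolation=cv2.INTER_CUBIC))
E
```

```text
tip 71.3 0.0074 0.0221
centre -22.8 0.0013 -0.0005
t1 103.1 -0.0074 0.0317
t2 71.8 0.0106 0.0322
tri -72.7 0.0104 -0.0332
t8 -101.3 -0.0065 -0.0324
75 [[340.81543027 144.77395948]]
60 [[347.37308548 150.03215948]]
45 [[352.29595737 156.81958935]]
[[262.27883856  68.54630416]
 [512.24214314 146.6680302 ]
 [421.82182936 114.67559273]]
```

View pics/w1c.png

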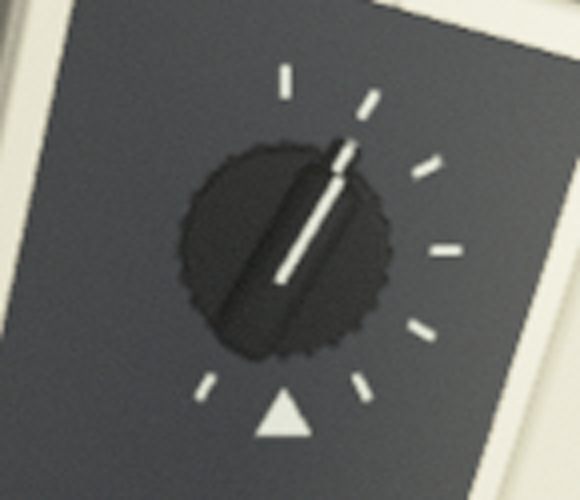

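The crop confirms the pointer is in click 2, so the knob has five clicks (150°) clockwise to go. I'll pre-rotate the wrist and hover.

```bash
cat >> h.py <<'E'
K=K+.0015*ex-.0004*ey
E
python3 - <<'E'
from h import *
print(delta(K+.09*n,tool(95)))
E
```

```text
(array([0.15736353, 0.01345805, 0.18021112]), array([-9.44376098e-04, -3.95420789e-04, -8.88597662e-01]))
```

```bash
python3 -m inch '[{"ax":0,"ay":0,"az":-0.09,"dx":0.08,"dy":0.01,"dz":0,"grip":0.5},{"ax":0,"ay":0,"az":-0.18,"dx":0.157,"dy":0.013,"dz":0.05,"grip":0.5},{"ax":0,"ay":0,"az":-0.27,"dx":0.157,"dy":0.013,"dz":0.1,"grip":0.5},{"ax":0,"ay":0,"az":-0.36,"dx":0.157,"dy":0.013,"dz":0.15,"grip":0.5},{"ax":0,"ay":0,"az":-0.45,"dx":0.157,"dy":0.013,"dz":0.18,"grip":0.5},{"ax":0,"ay":0,"az":-0.54,"dx":0.157,"dy":0.013,"dz":0.18,"grip":0.5},{"ax":0,"ay":0,"az":-0.63,"dx":0.157,"dy":0.013,"dz":0.18,"grip":0.5},{"ax":0,"ay":0,"az":-0.72,"dx":0.157,"dy":0.013,"dz":0.18,"grip":0.5},{"ax":0,"ay":0,"az":-0.81,"dx":0.157,"dy":0.013,"dz":0.18,"grip":0.5},{"ax":0,"ay":0,"az":-0.889,"dx":0.157,"dy":0.013,"dz":0.18,"grip":0.5}]'
python3 - <<'E'
from h import *
print(env.state()["joint_positions"]); print(delta(K+.09*n,tool(165)))
E
```

```text
time: 3.05
tcp_pos: [0.5417, 0.1177, 0.1506]
orientation: [-3.097, 0.443, 2.992]
contact_force: [0.9, 0.5, -0.4]
finger_gap: 0.0455
[ 0.22611887  0.40446694  1.94177141 -0.48476566  0.44047186 -0.78112736]
(array([ 0.00414239,  0.00651348, -0.00050759]), array([-7.11168400e-04, -1.57478034e-03, -7.76565496e-01]))
```

```bash
python3 -m inch '[{"ax":0,"ay":0,"az":-0.09,"dx":0.004,"dy":0.006,"dz":0,"grip":0.5},{"ax":0,"ay":0,"az":-0.18,"dx":0.004,"dy":0.006,"dz":0,"grip":0.5},{"ax":0,"ay":0,"az":-0.27,"dx":0.004,"dy":0.006,"dz":0,"grip":0.5},{"ax":0,"ay":0,"az":-0.36,"dx":0.004,"dy":0.006,"dz":0,"grip":0.5},{"ax":0,"ay":0,"az":-0.45,"dx":0.004,"dy":0.006,"dz":0,"grip":0.5},{"ax":0,"ay":0,"az":-0.54,"dx":0.004,"dy":0.006,"dz":0,"grip":0.5},{"ax":0,"ay":0,"az":-0.63,"dx":0.004,"dy":0.006,"dz":0,"grip":0.5},{"ax":0,"ay":0,"az":-0.72,"dx":0.004,"dy":0.006,"dz":0,"grip":0.5},{"ax":0,"ay":0,"az":-0.777,"dx":0.004,"dy":0.006,"dz":0,"grip":0.5},{"ax":0,"ay":0,"az":-0.777,"dx":0.004,"dy":0.006,"dz":0,"grip":0.5}]'
python3 - <<'E'
from h import *
print(env.state()["joint_positions"]); print(delta(K+.033*n,tool(165)))
c=env.calibration("wrist"); im=env.snapshot("wrist"); cv2.imwrite("pics/w2.png",im[:,:,::-1])
print("skirt centre",proj(c,K+.009*n),"bar top",proj(c,K+.031*n))
for a in (105,75,-75,-105): print(a, proj(c,K+.035*(np.cos(np.radians(a))*ex+np.sin(np.radians(a))*ey)))
E
```

```text
time: 4.05
tcp_pos: [0.5418, 0.1179, 0.1504]
orientation: [-2.709, 0.109, -2.059]
contact_force: [-0.6, -0.5, 0.2]
finger_gap: 0.0456
[ 0.22747487  0.40529032  1.94113182 -0.48796941  0.44164444 -1.99521792]
(array([-0.00467131,  0.00579952,  0.18879081]), array([-2.50317025e-06, -2.34941134e-03, -1.00444651e-03]))
skirt centre [[322.08498437 257.76548134]] bar top [[322.29141877 269.80065113]]
105 [[345.69487104 292.03776278]]
75 [[322.03505138 297.84171234]]
-75 [[296.63826565 212.03648215]]
-105 [[321.98356203 205.30584656]]
```

View pics/w2.png

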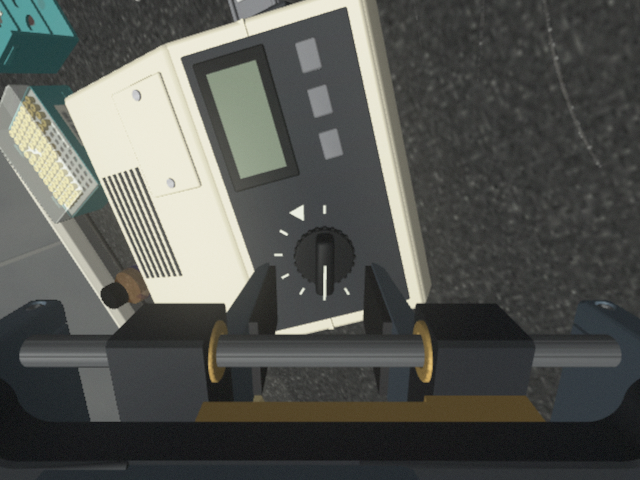

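The wrist picture shows the bar upright at u≈324, aligned with the finger direction, and the skirt centre near (324.5,257). That is about 1.5 mm to the +y tool side of the prediction, so I'll correct for it and descend.

```bash
python3 -m inch '[{"ax":0,"ay":-0.002,"az":0,"dx":-0.005,"dy":0.01,"dz":0.06,"grip":0.5},{"ax":0,"ay":-0.002,"az":0,"dx":-0.005,"dy":0.01,"dz":0.11,"grip":0.5},{"ax":0,"ay":-0.002,"az":0,"dx":-0.005,"dy":0.01,"dz":0.15,"grip":0.5},{"ax":0,"ay":-0.002,"az":0,"dx":-0.005,"dy":0.01,"dz":0.18,"grip":0.5},{"ax":0,"ay":-0.002,"az":0,"dx":-0.005,"dy":0.01,"dz":0.19,"grip":0.5},{"ax":0,"ay":-0.002,"az":0,"dx":-0.005,"dy":0.01,"dz":0.19,"grip":0.5}]'
python3 -m inch '[{"ax":0,"ay":0,"az":0,"dx":0,"dy":0,"dz":0,"grip":0.75},{"ax":0,"ay":0,"az":0,"dx":0,"dy":0,"dz":0,"grip":0.85},{"ax":0,"ay":0,"az":0,"dx":0,"dy":0,"dz":0,"grip":1},{"ax":0,"ay":0,"az":0,"dx":0,"dy":0,"dz":0,"grip":1},{"ax":0,"ay":0,"az":0,"dx":0,"dy":0,"dz":0,"grip":1},{"ax":0,"ay":0,"az":0,"dx":0,"dy":0,"dz":0,"grip":1}]'
python3 - <<'E'
from h import *
print(env.state()); print(delta(K+.033*n,tool(165)))
E
```

```text
time: 4.7
tcp_pos: [0.5639, 0.1142, 0.0977]
orientation: [-2.71, 0.114, -2.063]
contact_force: [-0.3, -0.1, 0.3]
finger_gap: 0.0457
time: 5.3
tcp_pos: [0.564, 0.1143, 0.0979]
orientation: [-2.709, 0.114, -2.062]
contact_force: [-1.4, 0.4, 4.2]
finger_gap: 0.012
{'time': 5.3, 'joint_positions': array([ 0.20683848,  0.52445356,  1.94435897, -0.63273579,  0.32759224,
       -1.85074593]), 'qd': array([ 1.06540618e-03,  2.65627011e-05, -8.38808047e-05,  4.17736373e-05,
       -5.08639433e-04, -3.88247331e-04]), 'joint_efforts': array([-2.77717235e-01, -6.95143533e+01, -1.93686497e+01, -8.83925166e-01,
       -1.64519180e+00, -3.27549444e-02]), 'tcp_pos': array([0.56395269, 0.11432803, 0.0978728 ]), 'orientation': array([-2.70945903,  0.11385021, -2.06234011]), 'contact_force': array([-1.35459817,  0.44855111,  4.15121233]), 'wrist_torque': array([ 0.1626008 ,  0.11814936, -0.0064159 ]), 'finger_gap': 0.012022495645078719}
(array([ 9.67320290e-05, -4.00268522e-03, -1.28742322e-03]), array([-3.69686333e-05, -4.82560599e-04, -4.00438813e-03]))
```

```bash
python3 -m inch '[{"ax":0,"ay":0,"az":0.09,"dx":0,"dy":0,"dz":0,"grip":1},{"ax":0,"ay":0,"az":0.18,"dx":0,"dy":0,"dz":0,"grip":1},{"ax":0,"ay":0,"az":0.27,"dx":0,"dy":0,"dz":0,"grip":1},{"ax":0,"ay":0,"az":0.36,"dx":0,"dy":0,"dz":0,"grip":1},{"ax":0,"ay":0,"az":0.45,"dx":0,"dy":0,"dz":0,"grip":1},{"ax":0,"ay":0,"az":0.54,"dx":0,"dy":0,"dz":0,"grip":1},{"ax":0,"ay":0,"az":0.63,"dx":0,"dy":0,"dz":0,"grip":1},{"ax":0,"ay":0,"az":0.72,"dx":0,"dy":0,"dz":0,"grip":1},{"ax":0,"ay":0,"az":0.8,"dx":0,"dy":0,"dz":0,"grip":1},{"ax":0,"ay":0,"az":0.8,"dx":0,"dy":0,"dz":0,"grip":1}]'
python3 - <<'E'
from h import *
s=env.state();print(s["wrist_torque"],s["joint_positions"]); print(delta(K+.033*n,tool(15)))
E
```

```text
time: 6.3
tcp_pos: [0.5633, 0.1159, 0.0974]
orientation: [-3.123, 0.445, 2.94]
contact_force: [-6.6, 20.0, -4.5]
finger_gap: 0.0116
[3.53828039 1.51314229 1.83362881] [ 0.20888007  0.5249409   1.94541252 -0.63147264  0.32545015 -0.58932374]
(array([-0.00721393, -0.00609752, -0.00126708]), array([ 5.56835215e-04, -1.05512924e-03,  8.60212503e-01]))
```

```bash
python3 -m inch '[{"ax":0,"ay":0,"az":0.09,"dx":0.001,"dy":0.004,"dz":0,"grip":1},{"ax":0,"ay":0,"az":0.18,"dx":0.001,"dy":0.004,"dz":0,"grip":1},{"ax":0,"ay":0,"az":0.27,"dx":0.001,"dy":0.004,"dz":0,"grip":1},{"ax":0,"ay":0,"az":0.36,"dx":0.001,"dy":0.004,"dz":0,"grip":1},{"ax":0,"ay":0,"az":0.45,"dx":0.001,"dy":0.004,"dz":0,"grip":1},{"ax":0,"ay":0,"az":0.54,"dx":0.001,"dy":0.004,"dz":0,"grip":1},{"ax":0,"ay":0,"az":0.63,"dx":0.001,"dy":0.004,"dz":0,"grip":1},{"ax":0,"ay":0,"az":0.72,"dx":0.001,"dy":0.004,"dz":0,"grip":1},{"ax":0,"ay":0,"az":0.8,"dx":0.001,"dy":0.004,"dz":0,"grip":1},{"ax":0,"ay":0,"az":0.86,"dx":0.001,"dy":0.004,"dz":0,"grip":1}]'
python3 - <<'E'
from h import *
s=env.state();print(s["wrist_torque"],s["joint_positions"]); print(delta(K+.033*n,tool(15)))
E
```

```text
time: 7.3
tcp_pos: [0.5647, 0.1176, 0.0979]
orientation: [2.706, 0.108, 1.557]
contact_force: [7.5, -0.2, 0.5]
finger_gap: 0.0119
[-0.12672457 -0.91818204  0.70278845] [ 0.21162615  0.5254279   1.94288432 -0.63338575  0.32557117  0.7702544 ]
(array([-0.01308154,  0.00073138, -0.0011332 ]), array([ 0.0014536 , -0.00168267, -0.00283796]))
```

```bash
python3 -m inch '[{"ax":0,"ay":0,"az":0,"dx":0,"dy":0,"dz":0,"grip":1},{"ax":0,"ay":0,"az":0,"dx":0,"dy":0,"dz":0,"grip":0.8},{"ax":0,"ay":0,"az":0,"dx":0,"dy":0,"dz":0,"grip":0.6},{"ax":0,"ay":0,"az":0,"dx":0,"dy":0,"dz":0,"grip":0.5},{"ax":0,"ay":0,"az":0,"dx":0,"dy":0,"dz":-0.1,"grip":0.5},{"ax":0,"ay":0,"az":0,"dx":0,"dy":0,"dz":-0.2,"grip":0.5},{"ax":0,"ay":0,"az":0,"dx":-0.05,"dy":0,"dz":-0.35,"grip":0.5},{"ax":0,"ay":0,"az":0,"dx":-0.1,"dy":0,"dz":-0.45,"grip":0.5},{"ax":0,"ay":0,"az":0,"dx":-0.1,"dy":0,"dz":-0.45,"grip":0.5}]'
python3 - <<'E'
from h import *
c=env.calibration("wrist"); im=env.snapshot("wrist"); cv2.imwrite("pics/w3.png",im[:,:,::-1])
for a in (105,75,-75): print(a, proj(c,K+.035*(np.cos(np.radians(a))*ex+np.sin(np.radians(a))*ey)))
F=T(X0,Y0,W)
print("fin outer top corners (49 out)",proj(c,F([[-.025,-.197,.071],[-.063,-.197,.071]])), "slide line", proj(c,F([[-.044,-.11,.047]])))
E
```

```text
time: 8.2
tcp_pos: [0.5074, 0.1013, 0.2264]
orientation: [2.702, 0.107, 1.557]
contact_force: [-0.2, -0.1, -0.9]
finger_gap: 0.0453
105 [[318.53409024 152.24703129]]
75 [[338.38467267 157.57767111]]
-75 [[319.01574756 228.95370811]]
fin outer top corners (49 out) [[287.74056757 403.43264375]
 [255.68197771 408.13122089]] slide line [[282.40685093 326.12992511]]
```

View pics/w3.png

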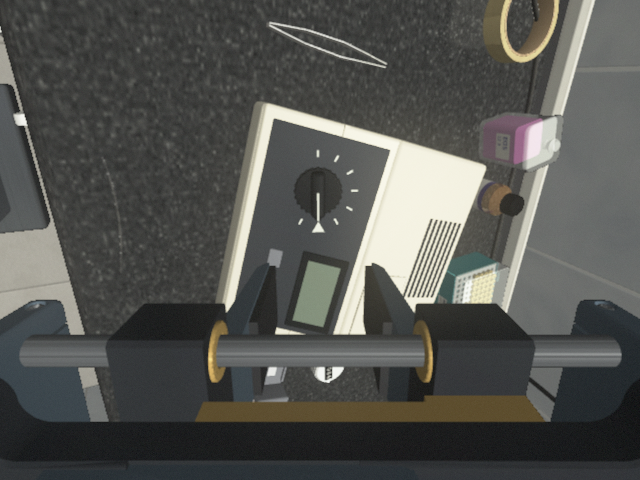

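The picture shows the pointer line at u=318, straight on the triangle at (318,228), so the knob is done. Next is the slide.

```bash
cat >> h.py <<'E'
D=Ro.from_euler('xyz',[np.pi,0,np.pi/2+W])
E
python3 - <<'E'
from h import *
F=T(X0,Y0,W)
p=F([-.044,-.245,.17])[0]; print(p,delta(p,D))
E
```

```text
[ 0.51683908 -0.17577296  0.17      ] (array([-0.8989756 , -0.07951079,  0.27226133]), array([0.28580706, 0.03414175, 0.16134546]))
```

```bash
python3 -m inch '[{"ax":0.05,"ay":0,"az":0.03,"dx":-0.15,"dy":0,"dz":0,"grip":1},{"ax":0.1,"ay":0.01,"az":0.06,"dx":-0.3,"dy":-0.02,"dz":0.05,"grip":1},{"ax":0.15,"ay":0.02,"az":0.1,"dx":-0.45,"dy":-0.04,"dz":0.1,"grip":1},{"ax":0.2,"ay":0.03,"az":0.13,"dx":-0.6,"dy":-0.06,"dz":0.15,"grip":1},{"ax":0.25,"ay":0.03,"az":0.16,"dx":-0.75,"dy":-0.07,"dz":0.2,"grip":1},{"ax":0.286,"ay":0.034,"az":0.161,"dx":-0.899,"dy":-0.08,"dz":0.272,"grip":1},{"ax":0.286,"ay":0.034,"az":0.161,"dx":-0.899,"dy":-0.08,"dz":0.272,"grip":1},{"ax":0.286,"ay":0.034,"az":0.161,"dx":-0.899,"dy":-0.08,"dz":0.272,"grip":1},{"ax":0.286,"ay":0.034,"az":0.161,"dx":-0.899,"dy":-0.08,"dz":0.272,"grip":1}]'
python3 - <<'E'
from h import *
F=T(X0,Y0,W)
print(env.state()["joint_positions"],delta(F([-.044,-.245,.066])[0],D))
c=env.calibration("wrist"); im=env.snapshot("wrist"); cv2.imwrite("pics/w4.png",im[:,:,::-1])
print("fin outer top corners",proj(c,F([[-.025,-.197,.071],[-.063,-.197,.071]])))
c=env.calibration("top")
im=env.snapshot("top"); cv2.imwrite("pics/t4.png",im[:,:,::-1])
E
```

```text
time: 9.15
tcp_pos: [0.5162, -0.1749, 0.1692]
orientation: [-3.14, 0.0, 1.323]
contact_force: [-0.0, 0.7, 0.3]
finger_gap: 0.0001
[-4.36014126e-01  4.56420802e-01  1.61961267e+00 -5.51999546e-04
  1.06713080e+00 -1.88356568e-01] (array([-0.00210723,  0.00321433,  0.34407079]), array([-0.0010404 ,  0.00011519,  0.00057884]))
fin outer top corners [[349.15730818 180.27879424]
 [294.5257147  180.24892049]]
```

View pics/w4.png

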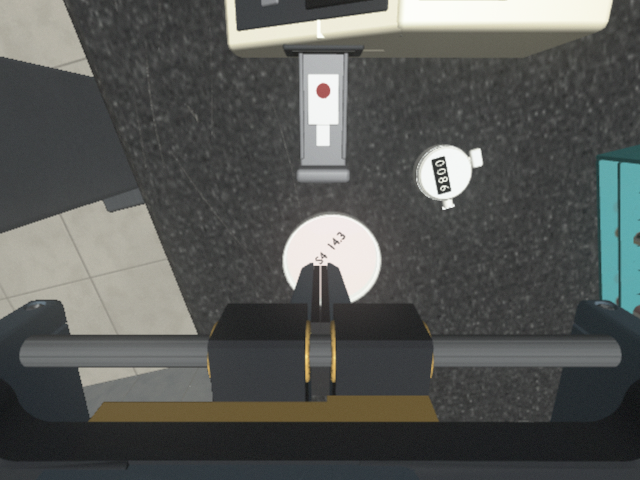

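The fin sits centred at u≈323, with its outer edge at row ~182 (prediction 180). The dish lies below the tool, and the tool stays 30 mm above it. Now I descend and push.

```bash
python3 -m inch '[{"ax":0,"ay":0,"az":0,"dx":-0.002,"dy":0,"dz":0.1,"grip":1},{"ax":0,"ay":0,"az":0,"dx":-0.002,"dy":0,"dz":0.2,"grip":1},{"ax":0,"ay":0,"az":0,"dx":-0.002,"dy":0,"dz":0.28,"grip":1},{"ax":0,"ay":0,"az":0,"dx":-0.002,"dy":0,"dz":0.33,"grip":1},{"ax":0,"ay":0,"az":0,"dx":-0.002,"dy":0,"dz":0.344,"grip":1},{"ax":0,"ay":0,"az":0,"dx":-0.002,"dy":0,"dz":0.344,"grip":1}]'
python3 -m inch '[{"ax":0,"ay":0,"az":0,"dx":0.03,"dy":0,"dz":0,"grip":1},{"ax":0,"ay":0,"az":0,"dx":0.06,"dy":0,"dz":0,"grip":1},{"ax":0,"ay":0,"az":0,"dx":0.09,"dy":0,"dz":0,"grip":1},{"ax":0,"ay":0,"az":0,"dx":0.11,"dy":0,"dz":0,"grip":1},{"ax":0,"ay":0,"az":0,"dx":0.13,"dy":0,"dz":0,"grip":1},{"ax":0,"ay":0,"az":0,"dx":0.15,"dy":0,"dz":0,"grip":1},{"ax":0,"ay":0,"az":0,"dx":0.17,"dy":0,"dz":0,"grip":1},{"ax":0,"ay":0,"az":0,"dx":0.19,"dy":0,"dz":0,"grip":1},{"ax":0,"ay":0,"az":0,"dx":0.21,"dy":0,"dz":0,"grip":1},{"ax":0,"ay":0,"az":0,"dx":0.21,"dy":0,"dz":0,"grip":1}]'
cat > b.py <<'E'
from h import *
s=env.state(); print("body",Rb.inv().apply(s["tcp_pos"]-[X0,Y0,0]).round(4),"F",Rb.inv().apply(s["contact_force"]).round(1))
E
python3 b.py
```

```text
time: 9.85
tcp_pos: [0.5162, -0.1745, 0.0669]
orientation: [-3.141, 0.0, 1.325]
contact_force: [-0.1, 0.3, 0.7]
finger_gap: 0.0003
time: 10.85
tcp_pos: [0.5316, -0.1126, 0.0669]
orientation: [-3.141, 0.0, 1.326]
contact_force: [-0.5, -0.1, 0.5]
finger_gap: 0.0006
body [-0.0452 -0.1802  0.0669] F [-0.5 -0.2  0.5]
```

```bash
python3 -m inch '[{"ax":0,"ay":0,"az":0,"dx":0.01,"dy":0,"dz":0,"grip":1},{"ax":0,"ay":0,"az":0,"dx":0.02,"dy":0,"dz":0,"grip":1},{"ax":0,"ay":0,"az":0,"dx":0.03,"dy":0,"dz":0,"grip":1},{"ax":0,"ay":0,"az":0,"dx":0.04,"dy":0,"dz":0,"grip":1},{"ax":0,"ay":0,"az":0,"dx":0.045,"dy":0,"dz":0,"grip":1}]'; python3 b.py
python3 - <<'E'
from h import *
c=env.calibration("wrist"); im=env.snapshot("wrist")[:300]; cv2.imwrite("pics/w5.png",im[:,:,::-1])
F=T(X0,Y0,W); print(proj(c,F([[-.025,-.148,.071],[-.063,-.148,.071],[-.044,-.11,.047]])))
E
```

```text
time: 11.35
tcp_pos: [0.5348, -0.0994, 0.0668]
orientation: [-3.141, 0.0, 1.326]
contact_force: [-0.3, -2.0, -0.4]
finger_gap: 0.0005
body [-0.0453 -0.1665  0.0668] F [ 0.2 -2.  -0.4]
[[366.35437879 278.04527571]
 [281.10312653 277.78866265]
 [323.74705937 184.47088344]]
```

View pics/w5.png

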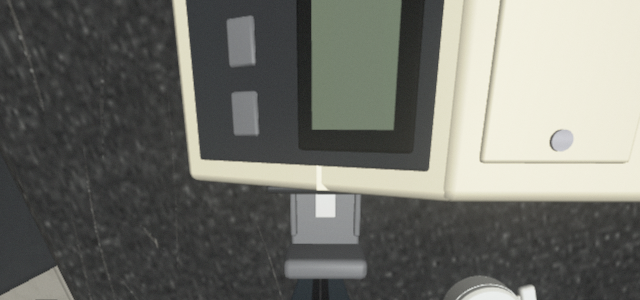

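The slide is moving with the tool: 2 N push, fin outer edge at row ~277. I'll go on towards the snap and the stop.

```bash
python3 -m inch '[{"ax":0,"ay":0,"az":0,"dx":0.007,"dy":0,"dz":0,"grip":1},{"ax":0,"ay":0,"az":0,"dx":0.014,"dy":0,"dz":0,"grip":1},{"ax":0,"ay":0,"az":0,"dx":0.02,"dy":0,"dz":0,"grip":1},{"ax":0,"ay":0,"az":0,"dx":0.02,"dy":0,"dz":0,"grip":1}]'; python3 b.py
python3 -m inch '[{"ax":0,"ay":0,"az":0,"dx":0.007,"dy":0,"dz":0,"grip":1},{"ax":0,"ay":0,"az":0,"dx":0.014,"dy":0,"dz":0,"grip":1},{"ax":0,"ay":0,"az":0,"dx":0.014,"dy":0,"dz":0,"grip":1}]'; python3 b.py
```

```text
time: 11.8
tcp_pos: [0.5356, -0.0964, 0.0671]
orientation: [-3.14, 0.005, 1.327]
contact_force: [-12.2, -37.8, 4.8]
finger_gap: 0.0005
body [-0.0453 -0.1635  0.0671] F [ -2.6 -39.7   4.8]
time: 12.1
tcp_pos: [0.5357, -0.0962, 0.0672]
orientation: [-3.14, 0.011, 1.329]
contact_force: [-14.4, -47.4, 5.0]
finger_gap: 0.0006
body [-0.0453 -0.1633  0.0672] F [ -2.3 -49.4   5. ]
```

Hard stop at tool body y = -0.163, which matches the predicted -0.164 for home. I'll back off and verify.

```bash
python3 -m inch '[{"ax":0,"ay":0,"az":0,"dx":-0.03,"dy":0,"dz":0,"grip":1},{"ax":0,"ay":0,"az":0,"dx":-0.1,"dy":0,"dz":0,"grip":1},{"ax":0,"ay":0,"az":0,"dx":-0.2,"dy":0,"dz":-0.1,"grip":1},{"ax":0,"ay":0,"az":0,"dx":-0.25,"dy":0,"dz":-0.25,"grip":1},{"ax":0,"ay":0,"az":0,"dx":-0.35,"dy":0,"dz":-0.4,"grip":1},{"ax":0,"ay":0,"az":0,"dx":-0.5,"dy":0,"dz":-0.5,"grip":1},{"ax":0,"ay":0,"az":0,"dx":-0.65,"dy":0,"dz":-0.5,"grip":1},{"ax":0,"ay":0,"az":0,"dx":-0.8,"dy":0,"dz":-0.5,"grip":1},{"ax":0,"ay":0,"az":0,"dx":-0.9,"dy":0,"dz":-0.5,"grip":1},{"ax":0,"ay":0,"az":0,"dx":-0.9,"dy":0,"dz":-0.5,"grip":1}]'
python3 - <<'E'
from h import *
im=env.snapshot("top")[:,:,::-1]; c=env.calibration("top")
im=im[155:315,225:465]
a=cv2.imread("pics/top0.png")[155:315,225:465]
cv2.imwrite("pics/t5.png",cv2.resize(np.vstack([a,im]),None,fx=1.875*1.0,fy=1.875,interpolation=cv2.INTER_CUBIC) if 0 else cv2.resize(im,None,fx=3.3,fy=3.3,interpolation=cv2.INTER_CUBIC))
F=T(X0,Y0,W); print((proj(c,F([[-.025,-.148,.071],[-.063,-.148,.071]]))-[225,155])*3.3)
E
```

```text
time: 13.1
tcp_pos: [0.4705, -0.3602, 0.2201]
orientation: [-3.141, 0.011, 1.325]
contact_force: [0.2, 0.5, 1.1]
finger_gap: 0.0009
[[474.38684252 361.84118956]
 [458.29098154 421.68046315]]
```

View pics/t5.png

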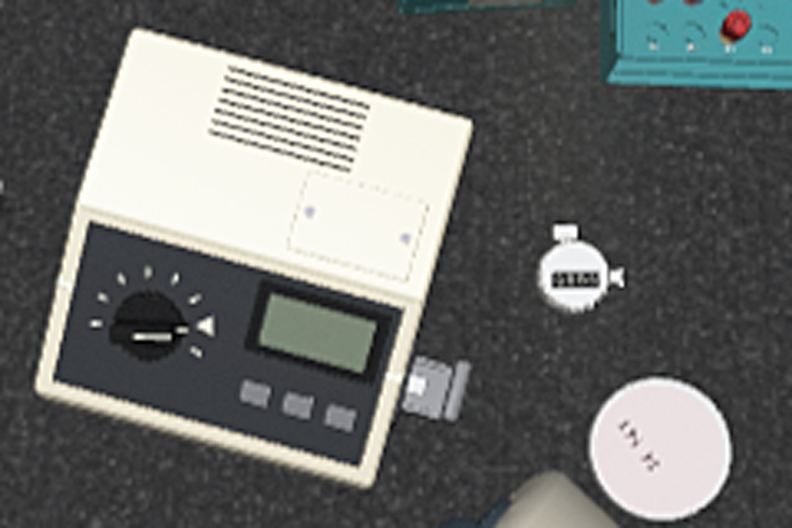

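The fin's outer edge is at (470,362)–(457,420), against a predicted home of (474,362)–(458,422). The pointer is on the triangle, and the counter and dish haven't moved. I'm handing in.

```bash
python3 -c "
from rig import env
print(env.finish_job())"
```

```text
the job is handed in; nothing more can be done
None
```

The photometer is ready for a reading, and I handed the job in at about 13 s of the 64 s allowed.

- **Knob:** I gripped the bar and turned it clockwise 150°, from the second click to the seventh. After release, the wrist and top pictures both showed the pointer on the triangle.
- **Slide:** I pushed the fin in with closed fingers until it hit a hard stop. The tool stopped within 1 mm of the home position I had worked out. After I backed off, the top picture put the fin at home to within about 1 px (roughly 2 mm). I did not see the snap itself in the force readings; I infer it from reaching the stop.
- **Other objects:** The tally counter and petri dish are where they were in the first picture, to within a pixel. The forceps looked undisturbed in the picture after the knob turn, but I did not measure their position.

Two forces were higher than planned. The grip was 2–3 mm off the knob's axis, which gave a side force of about 20 N partway through the turn. The final push against the stop peaked at about 50 N at the fingertips, well under the 120 N wrist limit. I took the 40 N limit to apply to the arm and gripper body, not the fingers.

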